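# Clear the grinding rest and slide a foot plate onto it

### The arm

A 6-joint arm with a two-finger parallel gripper is mounted at the origin on the work surface. World frame = base frame: x ahead of the robot, y to its left, z up, the work surface at z = 0. Lengths are in m, angles in rad, forces in N, time in s.
With the tool pointing down it reaches from about 0.275 to 0.825 m from the base axis. Payload 5.2 kg.
Tool frame: the origin (TCP) lies on the centre line of the jaws, within the pads' length; the fingertips stand 8 mm ahead of it and the grasp point (between the pads) lies 11 mm behind it; z points along the fingers, y is the line along which they close (so a half turn about z gives the same grasp; the last joint's range is limited). The gripper opens to 93 mm and grips with 3 to 60 N. Pads are 15 mm wide; open, the fingers measure 128 mm over their backs; the gripper's body (75 mm by 188 mm) begins 65 mm behind the grasp point.
Start: joints at [0.982, 0.259, 1.535, -0, 1.348, -0.203], TCP at [0.207, 0.51, 0.227] pointing down, gripper open.
Joint ranges: [-3.14, 3.14], [-0.91, 2.08], [0.19, 2.58], [-1.22, 4.36], [0.22, 2.71], [-3.12, 3.12]. Speed limits (rad/s): [2.57, 2.57, 3.14, 3.14, 3.14, 3.14].

### API

Orientations are given as a rotation vector (axis times angle).
In Python, from workcell import ctrl gives the robot as it stands.
- The arm moves only by the shell command python3 -m crank 'ROWS'. ROWS is JSON, one flat list of numbers, 5 for each row, row after row: the opening, from 0 (shut) to 1 (fully open), then the shift along the tool's x, y, z in m, then the turn about the tool's z in degrees. In form: [gripper, x, y, z, spin, gripper, x, y, z, spin, ...]. A call has 1 to 8 rows; each row is the pose to reach, as a shift and turn from the pose commanded when the call began, along the tool's axes at that moment; what a row does not reach only later rows make up. A row lasts 1/12 s, in which the tool goes at most 41.7 mm and 7.16 degrees, less where a joint would pass 70% of its speed; a pose out of reach is approached as far as the arm can. A call with a gripper value outside its range is refused whole. The fingers move at their own pace and stop on an object; the grip force is fixed at half the most. Time passes only in rows, so rows that repeat a pose let the fingers close. It gives the time, the measured TCP pose, the force, the opening and the grip force at its end, in the units of the state.
- ctrl.state(): the state, without advancing time (a new reading comes with each control period).
- ctrl.grab_frame(name): name is "scene" or "top" or "wrist"; returns the picture (420x560x3 uint8, red, green, blue); there is no depth.
- ctrl.get_calibration(name): a dict with "camera_matrix" (3x3 intrinsics, pixels), "origin" and "rotation" of the camera in the world. Camera axes: x right, y down, z forward; pixel columns grow to the right and rows downward; lengths in m; the calibration is good to about 2 mm. The wrist camera is an equidistant fisheye: a pixel r from the principal point sees the ray r / f radians off the axis. A picture is of the moment at which its call begins: read the wrist's pose just before it. get_calibration takes no time and is no camera call; for the wrist camera it gives the pose at the moment of the call.
- ctrl.sign_off(): hands the job in; it is judged then, once.
Trained networks look in the newest picture that a camera, given by its name, has taken for a name from the list of things; names that differ only in an ending like _2 or _b are one class to them, and where a whole thing is asked for, a point or a joint stands for the part that bears it (a point fixed in the world has none). Each returns a list of dicts, best first, with "confidence" (0 to 1); they miss things now and then, are a little off and sometimes report something else, mostly with a low value. They report only what shows in the picture. A call takes as long as a camera call. They do not tell look-alikes from the thing itself.
- ctrl.cut_out(label, camera): "pixels" (420x560 bool, what is visible of it) and "box" ([left, top, right, bottom] in pixels, round what is visible of it).
The state is a dict: "time": time; "q": joint angles; "qd": joint speeds; "effort": joint torques, N m; "position": TCP position; "orientation": TCP orientation; "ft_force": force on the tool from outside, world axes, zero at the start; "moment": the same for the moment, N m; "width": opening from 0.0 (shut) to 1.0 (fully open); "gripper_force": force on a finger pad.
Only numpy, scipy, OpenCV 4.12 (cv2) and the standard library are available. Lean on these libraries where they do the work, as an engineer would, in place of code of your own. Each camera call takes 0.05 s, during which the arm holds its last target. There are 200 camera calls.

### The job

Get the foot plate ready for grinding: first take the spanner off the narrow rest and hang it by its ring on the empty hook of the tool stand. Then slide the foot plate, without lifting it, off the loading shelf and along the narrow rest until its end is against the yellow stop, lying flat and square with its two long sides overhanging the rest evenly. Leave the other things on the bench where they are.

Things in the scene. Friction and masses are not known exactly. Their poses are not given: they have to be found in the camera images.
- grind_rest: blue welded grinding rest fixed to the bench, upper surfaces level and flush, 110 mm above the bench. Origin on the bench under the middle of the line where shelf and rest meet; z up. To +y lies the dark loading shelf (y 0 to 160, x -85 to 85 mm, no rims); to -y runs the narrow rest, a 40 mm square tube (x -20 to 20, y 0 to -220 mm)
- stop_face (a point): middle of the face of the yellow end stop, at the level of the rest's top (grind_rest y = -220 mm); the stop is 70 mm wide and stands 22 mm above the rest; axes as grind_rest
- rest_home (a point): point on top of the narrow rest, on its centre line, where the middle of the foot plate's underside comes when the plate is against the stop (57.5 mm from the stop face); axes as grind_rest
- foot_plate: flat bright steel plate, 100 mm wide (its x) by 115 mm long (its y) by 8 mm thick, about 0.7 kg, with four dark bolt holes; origin at the middle of its underside, z up. It starts lying somewhat askew on the loading shelf and slides by friction; too wide to grip from above
- spanner: brass-coloured (non-sparking bronze) short spanner, 195 mm long, 0.16 kg, starting flat on the narrow rest, roughly along it, ring towards the stop. Origin under the middle of the shank, near its balance point; +x from the open jaw (end -102 mm, 39 mm wide) to the ring, z up. Shank x -55 to 55 mm, 15 mm wide, from 1.5 to 8.5 mm above its underside. Ring 35 mm outside, 22 mm hole, 10 mm thick
- spanner_eye (a point): centre of the hole in the spanner's ring, 75 mm from the spanner's origin along +x, 5 mm above its underside
- tool_stand: fixed blue steel tool stand to the robot's right, turned to face it: two 20 mm posts 250 mm apart carrying a cross bar 250 mm above the bench; the hooks reach 58 mm out of its front (-x) and up to 287 mm above the bench. Origin on the bench, under the middle of the bar's front; axes as free_hook
- free_hook: empty fixed hook on a red block on the tool stand's cross bar (250 mm high, along the hook's y). A like hook 110 mm to its left or right holds a wire brush. Origin where the 8 mm round peg leaves the bar's front; own x points away from the robot, into the bar. The peg runs 25 mm level to -x, then bends up 45 degrees (to -x and +z) for 47 mm
- hook_tip (a point): tip of the empty hook's peg: 58 mm in front of (-x) and 33 mm above free_hook's origin
- hook_bend (a point): where the eye's centre hangs at the bend of the empty hook: 22 mm in front of (-x) and 7 mm below free_hook's origin
- hammer: hammer lying on the bench behind the rest (bystander); origin on its underside
- spray_can: blue spray can, 64 mm across, 170 mm high, standing at the back (bystander); origin under its centre
- disc_stack: stack of brown grinding discs, 115 mm across, 18 mm high (bystander); origin under its centre
- file: flat file with orange handle, 290 mm long, lying on the bench in front of the rest (bystander); origin on its underside
- g_clamp: blue G-clamp lying flat on the bench, about 100 by 190 mm (bystander); origin at the middle of its back
- magnet_square: red magnetic welding square, about 100 mm, lying on the bench (bystander); origin on its underside
Mind the look-alikes: they are no part of the job. Several things have the shape of the spanner; the one meant has the colours described above. What is shaped like the foot_plate but red is not meant.

How it is judged:
On the way, in this order (a step that is already met when the one before it is completed fails the run):
1. the spanner hangs by its ring on the empty hook, let go (distance between spanner_eye and hook_bend below 0.03 m and angle between spanner's own x axis and vertical below 0.35 rad and contact force between spanner and the fingers below 0.1 N), for 0.3 s.
2. the foot plate lies flat on the narrow rest, square, centred and against the stop (x of foot_plate in the frame of rest_home between -0.008 and 0.008 m and y of foot_plate in the frame of rest_home below 0.004 m and z of foot_plate in the frame of rest_home between -0.003 and 0.003 m and angle between foot_plate's own z axis and vertical below 0.05 rad and angle between the y axis of foot_plate and the y axis of grind_rest, either way round below 0.07 rad), for 0.2 s.
At the end, for the whole second after the job is handed in: Spanner hangs still and free on the empty hook, ring up (eye within 30 mm of the bend, 20 degrees of upright). Plate at rest, level on the narrow rest (3 mm), end within 4 mm of the stop, middle within 8 mm of the centre line, square within 4 degrees (all of step 1 and all of step 2 and linear speed of foot_plate below 0.02 m/s and linear speed of spanner below 0.05 m/s); the robot touches nothing.
It fails at once if the foot plate is lifted more than 20 mm (z of foot_plate in the frame of rest_home above 0.02 m).
It fails at once if another thing on the bench is moved more than 30 mm (distance of any of hammer, spray_can, disc_stack, file, g_clamp, magnet_square from where it was at the start of the episode above 0.03 m).
It also fails if it takes over 72 s, if anything falls off the work surface, if the arm or the gripper's body presses on something with over 40 N, if the wrist force passes 120 N, or if a joint passes its speed limit or range.

## Working session

There is one attempt and no reset: what is moved stays moved. The work goes in short steps, Python scripts to look and compute and a shell command to move; the robot and the scene stay as the last step left them, time stands still between calls to the robot, and variables do not carry over. Pictures are saved under pics/ and viewed, at most 10 in all, crops included, and the job is handed in when it is done.

```bash
mkdir -p pics; ls; python3 - <<'E'
from workcell import ctrl
import cv2,numpy as np
s=ctrl.state();print({k:np.round(v,3) for k,v in s.items()})
for n in("scene","top"):
    c=ctrl.get_calibration(n);print(n,{k:np.round(v,3).tolist() for k,v in c.items()})
    im=ctrl.grab_frame(n);cv2.imwrite(f"pics/{n}0.png",im[...,::-1])
E
```

```text
pics
{'time': np.float64(0.0), 'q': array([ 0.982,  0.259,  1.536, -0.   ,  1.348, -0.203]), 'qd': array([-0.001,  0.001,  0.   , -0.001,  0.002, -0.001]), 'effort': array([ 2.000e-03, -4.373e+01, -2.840e+01,  7.200e-02,  4.100e-02,
       -0.000e+00]), 'position': array([0.207, 0.509, 0.226]), 'orientation': array([-6.020e-01, -3.083e+00,  3.000e-03]), 'ft_force': array([-0.034, -0.62 , -0.512]), 'moment': array([ 0.011, -0.04 ,  0.009]), 'gripper_force': np.float64(0.0), 'width': np.float64(1.003)}
scene {'camera_matrix': [[467.299, 0.0, 279.903], [0.0, 467.299, 209.297], [0.0, 0.0, 1.0]], 'origin': [0.925, -0.788, 1.105], 'rotation': [-2.28, -0.594, 0.252]}
top {'camera_matrix': [[510.042, 0.0, 279.944], [0.0, 510.042, 208.458], [0.0, 0.0, 1.0]], 'origin': [0.244, 0.024, 1.662], 'rotation': [-2.132, 2.148, -0.194]}
```

View pics/scene0.png

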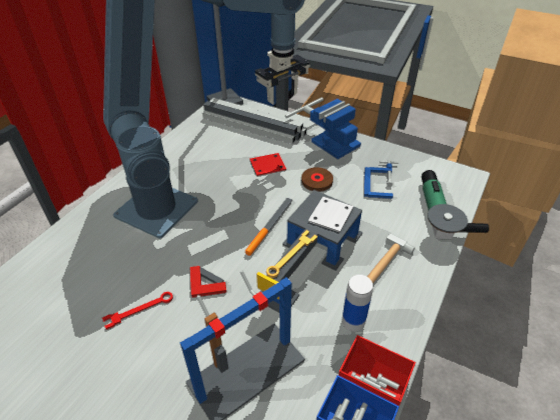

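View pics/top0.png

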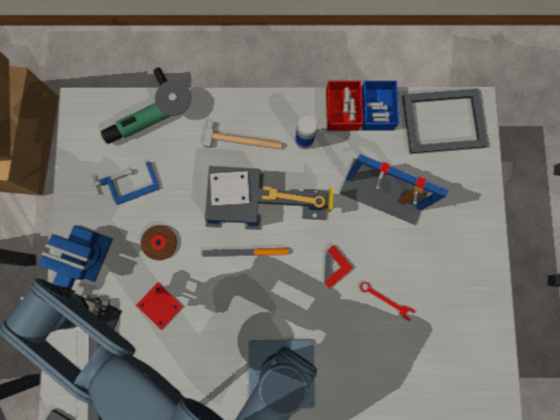

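Both pictures show two spanner shapes: the brass one on the rest (top ~293,198; scene ~290,255) and a red one on the bench (top ~388,300; scene ~138,310). I choose the brass one. There are also two plates: the bright one on the shelf (top 230,188) and a red one (top 160,305); I choose the bright one. The free hook is the red block at top ~(383,170), scene ~(262,300). The brush hangs on the other hook (top 420,183). Next is a close crop to check.

```bash
cat > h.py <<'E'
import numpy as np,cv2
from workcell import ctrl
from scipy.spatial.transform import Rotation as R
def cal(n):
    c=ctrl.get_calibration(n);r=np.array(c["rotation"])
    return np.array(c["camera_matrix"]),np.array(c["origin"]),(r if r.ndim==2 else R.from_rotvec(r).as_matrix())
def ray(n,p,c=None):
    K,o,M=c or cal(n);x,y=(p[0]-K[0,2])/K[0,0],(p[1]-K[1,2])/K[1,1]
    if n=="wrist":
        t=np.hypot(x,y);s=np.sin(t)/max(t,1e-9);d=np.array([x*s,y*s,np.cos(t)])
    else: d=np.array([x,y,1.]);d/=np.linalg.norm(d)
    return o,M@d
def onz(n,p,z,c=None):
    o,d=ray(n,p,c);return o+d*(z-o[2])/d[2]
def tri(rays):
    A=sum(np.eye(3)-np.outer(d,d) for o,d in rays);b=sum((np.eye(3)-np.outer(d,d))@o for o,d in rays)
    X=np.linalg.solve(A,b);return X,[round(float(np.linalg.norm(np.cross(X-o,d)))*1e3,1) for o,d in rays]
E
python3 - <<'E'
from h import *
a=cv2.imread("pics/top0.png");b=cv2.imread("pics/scene0.png")
A=cv2.resize(a[145:230,195:455],None,fx=3,fy=3,interpolation=cv2.INTER_CUBIC)
B=cv2.resize(b[190:300,180:440],None,fx=3,fy=3,interpolation=cv2.INTER_CUBIC)
cv2.imwrite("pics/crop.png",np.vstack([A,B]))
for n in("top","scene"):
    ctrl.grab_frame(n)
    for l in("spanner","foot_plate"):
        for r in ctrl.cut_out(l,n)[:3]:
            m=r["pixels"];ys,xs=np.nonzero(m);rect=cv2.minAreaRect(np.c_[xs,ys].astype(np.float32))
            print(n,l,round(r["confidence"],2),r["box"],np.round(cv2.boxPoints(rect),1).tolist(),(xs.mean().round(1),ys.mean().round(1)))
E
```

```text
top spanner 0.73 [357.5, 284.6, 415.3, 318.6] [[356.1000061035156, 289.8999938964844], [362.1000061035156, 279.70001220703125], [414.1000061035156, 310.29998779296875], [408.20001220703125, 320.3999938964844]] (np.float64(387.7), np.float64(301.2))
top spanner 0.62 [263.9, 183.5, 321.6, 207.0] [[262.3999938964844, 198.39999389648438], [264.29998779296875, 186.10000610351562], [324.0, 195.3000030517578], [322.1000061035156, 207.60000610351562]] (np.float64(291.6), np.float64(196.7))
top foot_plate 0.63 [208.9, 175.1, 248.8, 203.9] [[210.0, 172.0], [248.0, 172.0], [248.0, 204.0], [210.0, 204.0]] (np.float64(228.9), np.float64(187.9))
top foot_plate 0.56 [133.1, 283.3, 182.7, 329.8] [[133.5, 303.5], [157.0, 280.0], [183.5, 306.5], [160.0, 330.0]] (np.float64(158.7), np.float64(305.3))
top foot_plate 0.18 [377.6, 161.9, 391.3, 178.8] [[376.70001220703125, 174.6999969482422], [382.1000061035156, 161.1999969482422], [389.0, 164.0], [383.6000061035156, 177.39999389648438]] (np.float64(383.0), np.float64(168.6))
scene spanner 0.75 [103.2, 291.5, 176.0, 327.6] [[100.9000015258789, 317.7000122
[... 312 characters left out ...]
.79998779296875, 281.1000061035156]] (np.float64(290.2), np.float64(254.1))
scene foot_plate 0.76 [251.1, 151.7, 288.3, 177.7] [[249.10000610351562, 158.1999969482422], [280.79998779296875, 150.3000030517578], [285.6000061035156, 169.39999389648438], [253.8000030517578, 177.3000030517578]] (np.float64(266.7), np.float64(164.3))
scene foot_plate 0.71 [310.4, 199.1, 353.8, 233.4] [[307.0, 221.89999389648438], [317.0, 193.1999969482422], [353.1000061035156, 205.8000030517578], [343.1000061035156, 234.5]] (np.float64(330.3), np.float64(214.3))
scene foot_plate 0.66 [266.1, 227.8, 317.8, 279.1] [[263.5, 271.5], [307.0, 228.0], [316.5, 237.5], [273.0, 281.0]] (np.float64(290.7), np.float64(253.2))
```

View pics/crop.png

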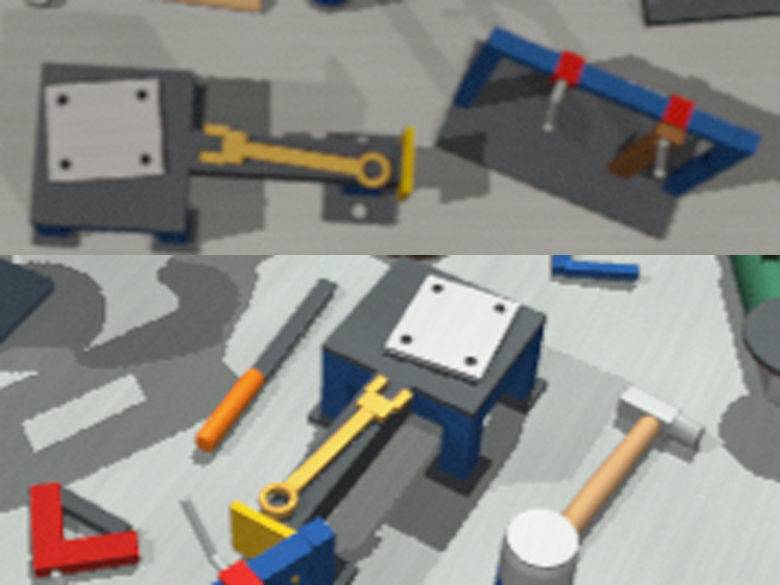

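The crop confirms the brass spanner on the rest: eye at top (319.3,201) / scene (272.7,271), jaw root at top (272,193.7) / scene (306.7,239). The free hook's tip is at top (377.7,187) / scene (241.7,272.7). The brush is on the right-hand hook.

```bash
python3 - <<'E'
from h import *
t=lambda x,y:(195+x/3,145+y/3)
s=lambda x,y:(180+x/3,190+(y-255)/3)
P={"eye":((373,168),(278,498)),"jaw":((232,146),(380,402)),"hooktip":((548,126),(185,503)),
"stopTopA":((404,128),(233,506)),
"pA":((45,87),(427,276)),"pB":((157,80),(519,307)),"pC":((163,174),(476,379)),"pD":((51,182),(388,345)),
"sA":((42,64),(400,262)),"sB":((195,72),(545,315)),"sC":((187,232),(471,413)),"sD":((33,224),(325,345))}
for k,(a,b) in P.items():
    X,e=tri([ray("top",t(*a)),ray("scene",s(*b))]);print(k,np.round(X,4),e)
for k,p,z in [("shA",(42,64),.11),("shB",(195,72),.11),("shC",(187,232),.11),("shD",(33,224),.11),
 ("pA",(45,87),.118),("pB",(157,80),.118),("pC",(163,174),.118),("pD",(51,182),.118),
 ("eye",(373,168),.115),("jaw",(232,146),.118),("stop",(403,128),.132),("stop2",(402,197),.132),
 ("barL",(492,42),.265),("barR",(756,150),.265),("blkF",(562,82),.265),("tip",(548,126),.283)]:
    print(k,np.round(onz("top",t(*p),z),4))
E
```

```text
eye [ 0.5274 -0.1193  0.1186] [0.7, 0.7]
jaw [0.5529 0.0263 0.1182] [2.6, 2.6]
hooktip [ 0.5357 -0.2671  0.2816] [0.3, 0.3]
stopTopA [ 0.5382 -0.1624  0.1706] [24.9, 24.9]
pA [0.5673 0.1866 0.1732] [39.9, 39.9]
pB [0.6244 0.1109 0.1999] [26.1, 26.1]
pC [0.5704 0.1199 0.0643] [43.8, 43.8]
pD [0.5086 0.205  0.024 ] [27.1, 27.1]
sA [0.5645 0.1709 0.213 ] [60.4, 60.4]
sB [0.6421 0.0799 0.2218] [42.4, 42.4]
sC [0.5427 0.1085 0.0091] [73.1, 73.1]
sD [ 0.4506  0.2123 -0.0024] [48.5, 48.5]
shA [0.6406 0.2222 0.11  ]
shB [0.6312 0.0629 0.11  ]
shC [0.463  0.0714 0.11  ]
shD [0.4723 0.2289 0.11  ]
pA [0.6141 0.2177 0.118 ]
pB [0.6209 0.1021 0.118 ]
pC [0.522  0.0957 0.118 ]
pD [0.5144 0.2102 0.118 ]
eye [ 0.5275 -0.1201  0.115 ]
jaw [0.5508 0.0248 0.118 ]
stop [ 0.5658 -0.1501  0.132 ]
stop2 [ 0.4943 -0.1473  0.132 ]
barL [ 0.6202 -0.2211  0.265 ]
barR [ 0.5149 -0.4647  0.265 ]
blkF [ 0.5811 -0.2857  0.265 ]
tip [ 0.5351 -0.267   0.283 ]
```

```bash
cat >> h.py <<'E'
def go(x,y,z,yaw_y=None):
    """tool shift (m) & spin (deg) from now to world target; yaw_y = wanted tool-y yaw in deg (mod 180)"""
    s=ctrl.state();M=R.from_rotvec(s["orientation"]).as_matrix();p=np.array(s["position"])
    d=M.T@(np.array([x,y,z])-p);c=np.degrees(np.arctan2(M[1,1],M[0,1]))
    sp=0 if yaw_y is None else -((yaw_y-c+90)%180-90)
    print("t",round(float(s["time"]),2),"tcp",np.round(p,4),"yawy",round(float(c),1),"shift",np.round(d,4),"spin",round(float(sp),1),"tilt",np.round(M[:2,2],3))
E
python3 -c "
from h import *
go(.54,-.046,.28,-9.2)"
```

```text
t 0.4 tcp [0.2069 0.5095 0.2265] yawy 67.9 shift [-0.5177 -0.3894 -0.0534] spin 77.1 tilt [-0. -0.]
```

```bash
python3 -m crank '[1,-0.518,-0.389,-0.053,77, 1,-0.518,-0.389,-0.053,77, 1,-0.518,-0.389,-0.053,77, 1,-0.518,-0.389,-0.053,77, 1,-0.518,-0.389,-0.053,77, 1,-0.518,-0.389,-0.053,77, 1,-0.518,-0.389,-0.053,77, 1,-0.518,-0.389,-0.053,77]'; python3 -c "
from h import *
go(.54,-.046,.28,-9.2)"
```

```text
time: 1.07
position: [0.3785, 0.223, 0.2543]
orientation: [2.014, 2.411, 0.001]
ft_force: [0.7, 0.9, 0.5]
width: 0.998
gripper_force: 0.0
t 1.07 tcp [0.3785 0.223  0.2543] yawy 10.3 shift [-0.2935  0.111  -0.0256] spin 19.5 tilt [0.001 0.   ]
```

```bash
python3 -m crank '[1,-0.293,0.111,-0.026,19.5, 1,-0.293,0.111,-0.026,19.5, 1,-0.293,0.111,-0.026,19.5, 1,-0.293,0.111,-0.026,19.5, 1,-0.293,0.111,-0.026,19.5, 1,-0.293,0.111,-0.026,19.5, 1,-0.293,0.111,-0.026,19.5, 1,-0.293,0.111,-0.026,19.5]'; python3 - <<'E'
from h import *
go(.54,-.046,.28,-9.2)
K,o,M=cal("wrist");print(K.round(1).tolist(),o.round(3),M.round(2).tolist())
np.savez("w1.npz",K=K,o=o,M=M)
im=ctrl.grab_frame("wrist");cv2.imwrite("pics/w1.png",im[...,::-1])
E
```

```text
time: 1.73
position: [0.5429, -0.047, 0.28]
orientation: [2.388, 2.038, -0.0]
ft_force: [-0.2, -0.4, -0.7]
width: 0.997
gripper_force: 0.0
t 1.73 tcp [ 0.5429 -0.047   0.28  ] yawy -9.1 shift [ 0.0005 -0.003  -0.    ] spin 0.1 tilt [ 0.001 -0.002]
[[325.2, 0.0, 279.4], [0.0, 325.2, 214.3], [0.0, 0.0, 1.0]] [0.554 0.026 0.438] [[0.99, -0.15, -0.04], [-0.16, -0.95, -0.27], [0.0, 0.27, -0.96]]
```

View pics/w1.png

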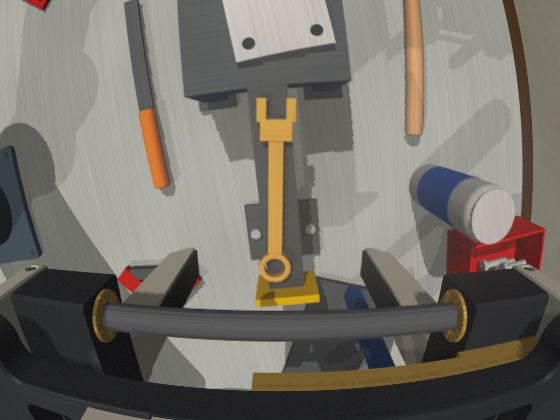

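The wrist view shows the spanner with its eye at (275,267) and shank from (276,142) to (275,253). The shelf edge corners are at (185,97) and (349,80), and the stop is at (287,290).

```bash
python3 - <<'E'
from h import *
w=np.load("w1.npz");c=(w["K"],w["o"],w["M"])
for k,p,z in [("eye",(275,267),.118),("sh1",(276,142),.1185),("sh2",(275,253),.1185),("shC",(185,97),.11),("shB",(349,80),.11),("stopL",(259,303),.132),("stopLin",(259,290),.132),("stopR",(318,276),.132),("pl1",(243,61),.118),("pl2",(336,44),.118)]:
    print(k,np.round(onz("wrist",p,z,c),4))
t=lambda x,y:(195+x/3,145+y/3)
print("eye tri",tri([ray("wrist",(275,267),c),ray("top",t(373,168)),ray("scene",(272.7,271))]))
print("hook tip tri, base");go(.5405,-.046,.122,-9.2)
E
```

```text
eye [ 0.5263 -0.1214  0.118 ]
sh1 [0.5487 0.0095 0.1185]
sh2 [ 0.529  -0.1049  0.1185]
shC [0.4647 0.0719 0.11  ]
shB [0.6312 0.0616 0.11  ]
stopL [ 0.5031 -0.1555  0.132 ]
stopLin [ 0.5061 -0.1393  0.132 ]
stopR [ 0.5704 -0.1328  0.132 ]
pl1 [0.5298 0.0947 0.118 ]
pl2 [0.6224 0.0988 0.118 ]
eye tri (array([ 0.52715273, -0.11984643,  0.11975619]), [0.9, 0.6, 1.3])
hook tip tri, base
t 1.78 tcp [ 0.5443 -0.0493  0.2798] yawy -9.2 shift [ 0.0031 -0.0047  0.1578] spin 0.0 tilt [ 0.002 -0.003]
```

```bash
python3 -m crank '[1,0.009,-0.004,0.08,0.5, 1,0.009,-0.004,0.12,0.5, 1,0.009,-0.004,0.14,0.5, 1,0.009,-0.004,0.14,0.5, 1,0.009,-0.004,0.14,0.5, 1,0.009,-0.004,0.14,0.5]'; python3 -c "
from h import *
go(.538,-.056,.120,-9.8)"
```

```text
time: 2.28
position: [0.5381, -0.033, 0.1395]
orientation: [-2.395, -2.031, 0.002]
ft_force: [-0.2, -0.3, 0.7]
width: 0.996
gripper_force: 0.0
t 2.28 tcp [ 0.5381 -0.033   0.1395] yawy -9.4 shift [-0.0227  0.0037  0.0195] spin 0.4 tilt [-0.002  0.001]
```

```bash
python3 -m crank '[1,-0.022,0.003,0.01,0.4, 1,-0.022,0.003,0.02,0.4, 1,-0.022,0.003,0.02,0.4, 1,-0.022,0.003,0.02,0.4]'; python3 -c "
from h import *
go(.538,-.056,.120,-9.8)"
```

```text
time: 2.62
position: [0.5383, -0.0553, 0.1209]
orientation: [2.403, 2.022, 0.001]
ft_force: [0.1, -0.9, -0.5]
width: 0.999
gripper_force: 0.0
t 2.62 tcp [ 0.5383 -0.0553  0.1209] yawy -9.8 shift [-0.0007 -0.0002  0.0009] spin -0.0 tilt [0.001 0.   ]
```

Close, then lift slightly.

```bash
python3 -m crank '[0,0,0,0.001,0, 0,0,0,0.001,0, 0,0,0,0.001,0, 0,0,0,0.001,0, 0,0,0,0.001,0, 0,0,0,0.001,0, 0,0,0,0.001,0, 0,0,0,0.001,0]';  python3 -m crank '[0,0,0,0.00,0, 0,0,0,-0.02,0, 0,0,0,-0.06,0, 0,0,0,-0.10,0, 0,0,0,-0.14,0, 0,0,0,-0.18,0, 0,0,0,-0.21,0, 0,0,0,-0.21,0]'; python3 -c "
from h import *
go(.43,-.22,.33,-113.3)"
```

```text
time: 3.28
position: [0.5378, -0.0555, 0.1188]
orientation: [-2.403, -2.024, 0.0]
ft_force: [-0.1, 0.1, 0.2]
width: 0.476
gripper_force: 0.0
time: 3.95
position: [0.5403, -0.0562, 0.3364]
orientation: [2.395, 2.017, 0.011]
ft_force: [0.4, -0.2, 0.5]
width: 0.003
gripper_force: 0.0
t 3.95 tcp [ 0.5403 -0.0562  0.3364] yawy -9.8 shift [-0.1802 -0.0809  0.0057] spin -76.5 tilt [ 0.012 -0.004]
```

The fingers close slowly and I lifted too early. I'll reopen, look again and regrasp.

```bash
python3 -m crank '[1,0,0,0.05,0, 1,0,0,0.05,0, 1,0,0,0.05,0, 1,0,0,0.05,0, 1,0,0,0.05,0, 1,0,0,0.05,0, 1,0,0,0.05,0, 1,0,0,0.05,0]'; python3 - <<'E'
from h import *
go(.538,-.056,.120,-9.8)
c=cal("wrist");im=ctrl.grab_frame("wrist");cv2.imwrite("pics/w2.png",im[...,::-1])
hsv=cv2.cvtColor(im,cv2.COLOR_RGB2HSV)
for r in ctrl.cut_out("spanner","wrist")[:2]:
    m=r["pixels"];ys,xs=np.nonzero(m);b=cv2.boxPoints(cv2.minAreaRect(np.c_[xs,ys].astype(np.float32)));b=b[np.argsort(b[:,1])]
    e1,e2=b[:2].mean(0),b[2:].mean(0);print(r["confidence"],b.round(0).tolist(),onz("wrist",e1,.118,c).round(4),onz("wrist",e2,.118,c).round(4))
E
```

```text
time: 4.62
position: [0.5382, -0.0556, 0.2796]
orientation: [2.402, 2.023, 0.001]
ft_force: [0.6, -0.4, -0.2]
width: 0.529
gripper_force: 0.0
t 4.62 tcp [ 0.5382 -0.0556  0.2796] yawy -9.8 shift [-0.0004 -0.0004  0.1596] spin -0.0 tilt [ 0.001 -0.   ]
0.7 [[258.0, 89.0], [297.0, 89.0], [297.0, 273.0], [258.0, 273.0]] [0.5552 0.0522 0.118 ] [ 0.5222 -0.137   0.118 ]
```

View pics/w2.png

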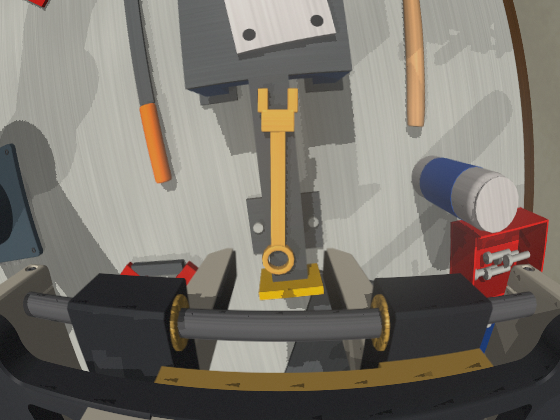

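The spanner has not moved (eye at (277,260)). I'll descend with the fingers half open.

```bash
python3 -m crank '[0.5,0,0,0.05,0, 0.5,0,0,0.1,0, 0.5,0,0,0.14,0, 0.5,0,0,0.155,0, 0.45,0,0,0.16,0, 0.3,0,0,0.161,0, 0,0,0,0.161,0, 0,0,0,0.161,0]';  python3 -m crank '[0,0,0,0,0, 0,0,0,0,0, 0,0,0,0,0, 0,0,0,0,0, 0,0,0,0,0, 0,0,0,0,0]'
```

```text
time: 5.38
position: [0.5381, -0.0555, 0.1184]
orientation: [2.403, 2.024, 0.0]
ft_force: [-0.6, -0.1, 0.5]
width: 0.285
gripper_force: 0.0
time: 5.88
position: [0.5379, -0.0556, 0.1183]
orientation: [2.403, 2.023, 0.0]
ft_force: [-2.0, 0.4, 4.8]
width: 0.155
gripper_force: 30.9
```

```bash
python3 -m crank '[0,0,0,-0.02,0, 0,0,0,-0.06,0, 0,0,0,-0.10,0, 0,0,0,-0.14,0, 0,0,0,-0.18,0, 0,0,0,-0.21,0, 0,0,0,-0.21,0, 0,0,0,-0.21,0]'; python3 -c "
from h import *
go(.43,-.22,.33,66.7)"
```

```text
time: 6.55
position: [0.5385, -0.0557, 0.3292]
orientation: [2.401, 2.021, 0.003]
ft_force: [0.9, -0.3, -2.9]
width: 0.157
gripper_force: 30.0
t 6.55 tcp [ 0.5385 -0.0557  0.3292] yawy -9.8 shift [-0.1803 -0.0789 -0.001 ] spin -76.5 tilt [ 0.003 -0.001]
```

```bash
python3 -m crank '[0,-0.03,-0.013,0,-7, 0,-0.06,-0.026,0,-14, 0,-0.09,-0.039,0,-21, 0,-0.12,-0.053,0,-28, 0,-0.15,-0.066,0,-35, 0,-0.18,-0.079,0,-42, 0,-0.18,-0.079,0,-49, 0,-0.18,-0.079,0,-56]'; python3 -m crank '[0,0,0,0,-7, 0,0,0,0,-14, 0,0,0,0,-20.5, 0,0,0,0,-20.5, 0,0,0,0,-20.5]'; python3 - <<'E'
from h import *
go(.43,-.22,.33,66.7)
for n in("wrist","scene"):
    K,o,M=cal(n);np.savez(f"{n}3.npz",K=K,o=o,M=M)
    im=ctrl.grab_frame(n);cv2.imwrite(f"pics/{n}3.png",im[...,::-1])
a=cv2.imread("pics/wrist3.png")[130:420,130:430];b=cv2.imread("pics/scene3.png")[190:380,150:350]
cv2.imwrite("pics/c3.png",np.hstack([cv2.resize(a,(414,400)),cv2.resize(b,(386,367),interpolation=cv2.INTER_CUBIC)[:400] if 0 else cv2.resize(b,(386,400),interpolation=cv2.INTER_CUBIC)]))
E
```

```text
time: 7.22
position: [0.4273, -0.2207, 0.325]
orientation: [-1.192, -2.902, -0.002]
ft_force: [-0.1, 0.2, -2.4]
width: 0.157
gripper_force: 30.0
time: 7.63
position: [0.4287, -0.2189, 0.3258]
orientation: [-0.666, -3.067, -0.003]
ft_force: [-0.1, 0.1, -1.7]
width: 0.158
gripper_force: 30.0
t 7.63 tcp [ 0.4287 -0.2189  0.3258] yawy 65.5 shift [-0.0016 -0.0005 -0.0042] spin -1.2 tilt [-0.003  0.003]
```

View pics/c3.png

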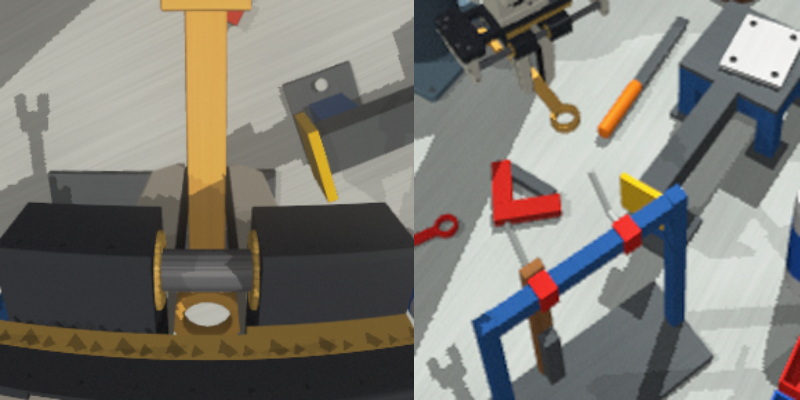

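The crop shows the spanner gripped, ring forward. Its eye is at scene ~(228.8,246.1) and wrist ~(280,357), and the hook tip is at scene (241.7,272.2).

```bash
python3 - <<'E'
from h import *
w=np.load("wrist3.npz");c=(w["K"],w["o"],w["M"])
X,e=tri([ray("wrist",(280,357),c),ray("scene",(228.8,246.1))]);print("eye",X.round(4),e)
d=np.array([np.cos(np.radians(-24.5)),np.sin(np.radians(-24.5))]);p=np.array([.4287,-.2189])
print("expected",(p+.065*d).round(4))
print("tip",[np.round(v,4) for v in tri([ray("top",(377.7,187)),ray("scene",(241.7,272.4))])])
# hook base block: bottom front; bar ends by scene
for k,p in [("top bar L",(359,159)),("bar R",(447,195))]: print(k,onz("top",p,.26).round(4))
E
```

```text
eye [ 0.4889 -0.2456  0.322 ] [2.0, 2.0]
expected [ 0.4878 -0.2459]
tip [array([ 0.5356, -0.267 ,  0.2823]), array([0.4, 0.4])]
top bar L [ 0.6215 -0.222   0.26  ]
bar R [ 0.5159 -0.4665  0.26  ]
```

```bash
python3 -c "
from h import *
go(.465,-.2364,.2985,66.6)"
```

```text
t 7.73 tcp [ 0.429  -0.2191  0.3266] yawy 65.5 shift [-0.04   -0.0009  0.028 ] spin -1.1 tilt [-0.002  0.002]
```

```bash
python3 -m crank '[0,-0.02,-0.001,0,-1, 0,-0.04,-0.001,0,-1, 0,-0.04,-0.001,0.014,-1, 0,-0.04,-0.001,0.028,-1, 0,-0.04,-0.001,0.028,-1, 0,-0.04,-0.001,0.028,-1]'; python3 - <<'E'
from h import *
go(.465,-.2364,.2985,66.6)
b=ctrl.grab_frame("scene");a=ctrl.grab_frame("top")
A=cv2.resize(b[220:310,200:290],(396,396),interpolation=cv2.INTER_CUBIC);B=cv2.resize(a[150:240,330:420],(396,396),interpolation=cv2.INTER_CUBIC)
cv2.imwrite("pics/c4.png",np.hstack([A,B])[...,::-1])
E
```

```text
time: 8.23
position: [0.4649, -0.2363, 0.2989]
orientation: [-0.636, -3.074, -0.002]
ft_force: [0.4, -0.4, -1.4]
width: 0.154
gripper_force: 30.0
t 8.23 tcp [ 0.4649 -0.2363  0.2989] yawy 66.6 shift [-0.0001 -0.      0.0004] spin 0.0 tilt [-0.002  0.002]
```

View pics/c4.png

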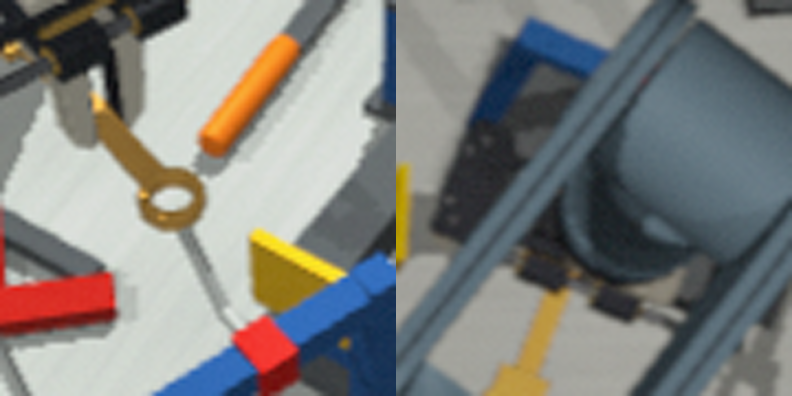

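The crop shows the ring (eye ~(239,265) in scene) right above the peg tip (242.3,272.3) and in line with the peg. I'll slide it down at 45 degrees.

```bash
python3 -m crank '[0,-0.003,0,0.003,0, 0,-0.006,0,0.006,0, 0,-0.009,0,0.009,0, 0,-0.012,0,0.012,0, 0,-0.015,0,0.015,0, 0,-0.018,0,0.018,0, 0,-0.018,0,0.018,0]'; python3 - <<'E'
from h import *
go(.465,-.2364,.2985,66.6);print(ctrl.state()["moment"])
b=ctrl.grab_frame("scene")
cv2.imwrite("pics/c5.png",cv2.resize(b[220:310,200:290],(396,396),interpolation=cv2.INTER_CUBIC)[...,::-1])
E
```

```text
time: 8.92
position: [0.4818, -0.2437, 0.2806]
orientation: [-0.634, -3.075, -0.001]
ft_force: [-0.8, 0.8, -1.2]
width: 0.155
gripper_force: 30.0
t 8.92 tcp [ 0.4818 -0.2437  0.2806] yawy 66.7 shift [ 0.0184  0.0001 -0.0178] spin 0.1 tilt [-0.002  0.001]
[ 0.07572156  0.04541629 -0.01265757]
```

View pics/c5.png

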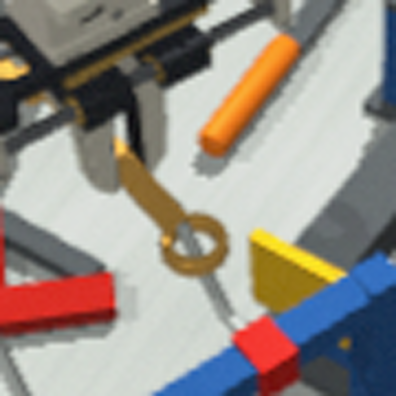

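The peg tip now shows inside the ring, with no contact force. Going further down the peg.

```bash
python3 -m crank '[0,-0.003,0,0.003,0, 0,-0.006,0,0.006,0, 0,-0.009,0,0.009,0, 0,-0.012,0,0.012,0, 0,-0.014,0,0.014,0, 0,-0.016,0,0.016,0, 0,-0.016,0,0.016,0]'; python3 - <<'E'
from h import *
go(.465,-.2364,.2985,66.6);print(ctrl.state()["moment"])
E
```

```text
time: 9.55
position: [0.4929, -0.2481, 0.2635]
orientation: [-0.632, -3.066, -0.005]
ft_force: [-9.9, 4.6, -2.8]
width: 0.156
gripper_force: 30.0
t 9.55 tcp [ 0.4929 -0.2481  0.2635] yawy 66.7 shift [ 0.0307 -0.0002 -0.0346] spin 0.1 tilt [-0.01   0.006]
[ 0.72809562  1.79623736 -0.03768885]
```

Light contact, with the ring well down the peg. I'll ease off 3 mm and release.

```bash
python3 -m crank '[0,0.003,0,0,0, 0,0.003,0,0,0, 0.3,0.003,0,0,0, 0.5,0.003,0,0,0, 0.6,0.003,0,0,0, 0.6,0.003,0,0,0, 0.6,0.003,0,0,0, 0.6,0.003,0,0,0]'; python3 - <<'E'
from h import *
go(.40,-.21,.33,66.6)
b=ctrl.grab_frame("scene")
cv2.imwrite("pics/c6.png",cv2.resize(b[200:380,170:350],(540,540),interpolation=cv2.INTER_CUBIC)[...,::-1])
E
```

```text
time: 10.22
position: [0.4941, -0.2492, 0.2661]
orientation: [0.634, 3.076, -0.001]
ft_force: [-0.7, -0.7, 0.1]
width: 0.539
gripper_force: 0.0
t 10.22 tcp [ 0.4941 -0.2492  0.2661] yawy 66.7 shift [ 0.1019 -0.0012 -0.064 ] spin 0.1 tilt [ 0.001 -0.001]
```

View pics/c6.png

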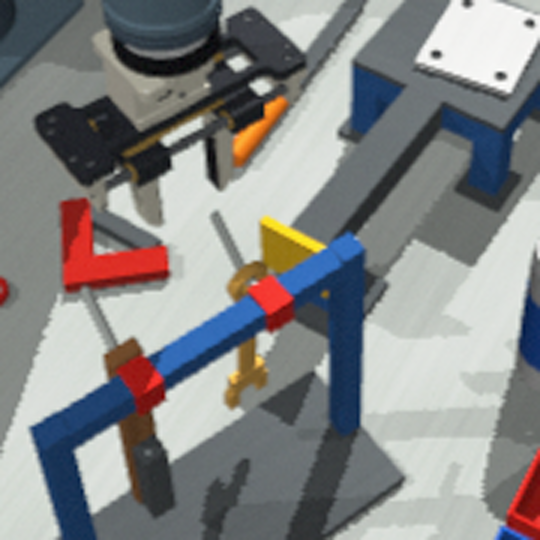

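The spanner hangs on the free hook with its ring round the peg, jaw down, and the fingers are clear. I'll retreat and measure the plate and rest.

```bash
python3 -m crank '[0.6,0.04,0,-0.01,0, 0.6,0.08,0,-0.03,0, 0.6,0.11,0,-0.06,0, 0.6,0.11,0,-0.10,0, 0.6,0.11,0,-0.10,0]'; python3 -c "
from h import *
print(ctrl.state()['q'].round(2) if hasattr(ctrl.state()['q'],'round') else ctrl.state()['q'])
go(.55,.19,.36,-3)"
```

```text
time: 10.68
position: [0.3931, -0.2061, 0.373]
orientation: [0.632, 3.067, -0.009]
ft_force: [1.1, -1.2, 0.7]
width: 0.597
gripper_force: 0.0
[-0.74 -0.01  1.49 -0.    1.64 -1.9 ]
t 10.68 tcp [ 0.3931 -0.2061  0.373 ] yawy 66.7 shift [0.0127 0.4259 0.0112] spin 69.7 tilt [ 0.009 -0.008]
```

```bash
python3 - <<'E'
from h import *
go(.55,.03,.36,-3.5)
im=ctrl.grab_frame("top");cv2.imwrite("pics/top7.png",im[...,::-1])
h=cv2.cvtColor(im,cv2.COLOR_RGB2HSV);roi=np.zeros(im.shape[:2],bool);roi[150:235,200:345]=1
def rect(m,z,n):
    m=(m&roi).astype(np.uint8);k,l,s,c=cv2.connectedComponentsWithStats(m);i=1+np.argmax(s[1:,4])
    ys,xs=np.nonzero(l==i);r=cv2.minAreaRect(np.c_[xs,ys].astype(np.float32))
    print(n,s[i],np.round(r[0],1),np.round(r[1],1),round(r[2],1));b=cv2.boxPoints(r)
    print(np.round([onz("top",p,z)[:2] for p in b],4).tolist(),onz("top",(xs.mean(),ys.mean()),z).round(4))
rect((h[...,0]>20)&(h[...,0]<34)&(h[...,1]>150)&(h[...,2]>120),.132,"stop")
rect((h[...,2]>165)&(h[...,1]<40),.118,"plate")
print(im[188,230],im[222,230],im[160,230])
E
```

```text
t 10.68 tcp [ 0.3931 -0.2061  0.373 ] yawy 66.7 shift [-0.0505  0.279   0.0125] spin 70.2 tilt [ 0.009 -0.008]
stop [328 188   5  22  82] [330.4 198.5] [ 3.8 21.2] 3.4
[[0.4995, -0.1441], [0.5652, -0.1495], [0.5645, -0.161], [0.4987, -0.1555]] [ 0.5323 -0.1523  0.132 ]
plate [ 211  172   37   33 1004] [229.1 187.9] [30.8 35.7] 86.4
[[0.6151, 0.2168], [0.6216, 0.1063], [0.5245, 0.1002], [0.5182, 0.2096]] [0.5695 0.1578 0.118 ]
[172 169 165] [108 113 116] [149 149 142]
```

```bash
python3 -m crank '[0.6,-0.016,0.032,0.003,9, 0.6,-0.03,0.065,0.005,18, 0.6,-0.04,0.1,0.007,26, 0.6,-0.05,0.13,0.009,34, 0.6,-0.06,0.17,0.01,42, 0.6,-0.06,0.2,0.01,49, 0.6,-0.06,0.24,0.01,56, 0.6,-0.055,0.28,0.01,63]'; python3 -c "
from h import *
go(.55,.03,.36,-3.5)"
```

```text
time: 11.4
position: [0.5531, 0.0237, 0.3541]
orientation: [-1.907, -2.495, 0.001]
ft_force: [0.1, -0.8, 0.3]
width: 0.6
gripper_force: 0.0
t 11.4 tcp [0.5531 0.0237 0.3541] yawy 15.2 shift [ 0.0069 -0.0014 -0.0059] spin 18.7 tilt [-0.002  0.   ]
```

```bash
python3 -m crank '[0.6,0.004,-0.001,-0.006,7, 0.6,0.007,-0.001,-0.006,14, 0.6,0.007,-0.001,-0.006,18.7, 0.6,0.007,-0.001,-0.006,18.7, 0.6,0.007,-0.001,-0.006,18.7, 0.6,0.007,-0.001,-0.006,18.7]'; python3 - <<'E'
from h import *
go(.55,.03,.36,-3.5)
K,o,M=cal("wrist");np.savez("w8.npz",K=K,o=o,M=M);im=ctrl.grab_frame("wrist");cv2.imwrite("pics/w8.png",im[...,::-1]);print(o.round(3))
g=cv2.GaussianBlur(im,(3,3),0).mean(2)
# rectify to plane z: 1mm grid; rows = world y from .26 down to -.19, cols = x .43...67
def rectify(z):
    X,Y=np.meshgrid(np.arange(.43,.67,.001),np.arange(.26,-.19,-.001))
    d=(np.stack([X,Y,np.full_like(X,z)],-1)-o)@M;t=np.arctan2(np.hypot(d[...,0],d[...,1]),d[...,2]);a=np.arctan2(d[...,1],d[...,0])
    return cv2.remap(im,(K[0,2]+K[0,0]*t*np.cos(a)).astype(np.float32),(K[1,2]+K[1,1]*t*np.sin(a)).astype(np.float32),cv2.INTER_LINEAR)
A=rectify(.11);B=rectify(.132)
cv2.imwrite("pics/rect8.png",cv2.resize(np.hstack([A,B]),None,fx=1.25,fy=1.25)[...,::-1])
E
```

```text
time: 11.9
position: [0.5491, 0.0285, 0.3611]
orientation: [-2.279, -2.161, 0.001]
ft_force: [-0.2, 0.2, -0.2]
width: 0.599
gripper_force: 0.0
t 11.9 tcp [0.5491 0.0285 0.3611] yawy -3.0 shift [0.0016 0.0008 0.0011] spin 0.5 tilt [-0.001  0.   ]
[0.553 0.102 0.519]
```

View pics/rect8.png

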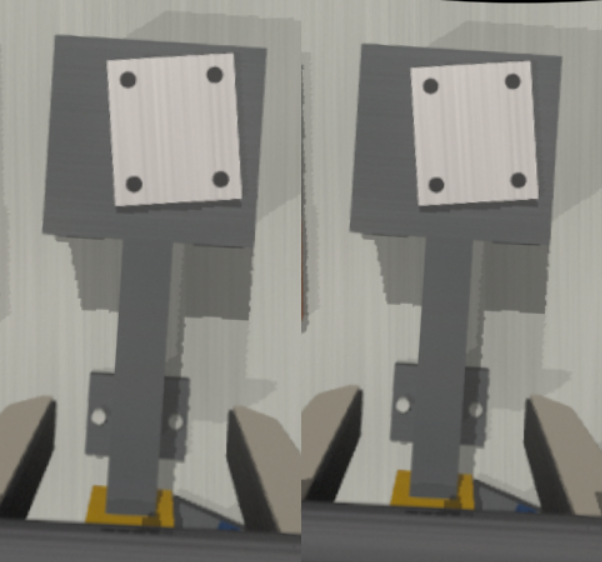

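The rectified wrist view is 1.25 px/mm. The shelf corners are at (55,35), (266,48), (253,247) and (42,234), and the tube centre runs from (146,239) to (132,514). The plate corners are at (107,60), (233,53), (242,199) and (116,207). So the rest origin is about (0.548,0.0676) with yaw −3.4°, and the plate sits about 16 mm to +x, askew by +6.7°. I'll push it square from its +x side with two fingertips first, then push it from its end.

```bash
cat >> h.py <<'E'
O=np.array([.548,.0676]);YAW=-.059;C=np.array([[np.cos(YAW),-np.sin(YAW)],[np.sin(YAW),np.cos(YAW)]])
def gor(xr,yr,z,dyaw): # target in rest frame, tool-y yaw relative to rest x (deg)
    go(*(O+C@[xr,yr]),z,np.degrees(YAW)+dyaw)
def plate(src="wrist",c=None,im=None,guess=None):
    K,o,M=c or cal(src);im=ctrl.grab_frame(src) if im is None else im
    X,Y=np.meshgrid(np.arange(.42,.70,.001),np.arange(.27,-.19,-.001))
    d=(np.stack([X,Y,np.full_like(X,.118)],-1)-o)@M
    if src=="wrist":
        t=np.arctan2(np.hypot(d[...,0],d[...,1]),d[...,2]);a=np.arctan2(d[...,1],d[...,0]);u=K[0,2]+K[0,0]*t*np.cos(a);v=K[1,2]+K[1,1]*t*np.sin(a)
    else: u=K[0,2]+K[0,0]*d[...,0]/d[...,2];v=K[1,2]+K[1,1]*d[...,1]/d[...,2]
    r=cv2.remap(im,u.astype(np.float32),v.astype(np.float32),cv2.INTER_LINEAR)
    f=r.astype(int);m=((f.min(2)>175)&(f[...,0]-f[...,2]>-2)&(f[...,0]-f[...,1]>=2)).astype(np.uint8)
    m=cv2.morphologyEx(cv2.medianBlur(m,5),cv2.MORPH_CLOSE,np.ones((5,5)));m=cv2.morphologyEx(m,cv2.MORPH_OPEN,np.ones((15,15)))
    k,l,s,_=cv2.connectedComponentsWithStats(m)
    for i in np.argsort(-s[1:,4])[:3]+1:
        if s[i,4]<3000: continue
        ys,xs=np.nonzero(l==i);(cx,cy),(w,h),an=cv2.minAreaRect(np.c_[xs,ys].astype(np.float32))
        p=np.array([.42+cx*.001,.27-cy*.001]);rr=C.T@(p-O);yw=(-an-np.degrees(YAW)+45)%90-45
        print("plate?",src,s[i,4],"rest xy mm",(rr*1e3).round(1),"size",round(w),round(h),"dyaw deg",round(yw,1))
    return r
E
python3 - <<'E'
from h import *
w=np.load("w8.npz");im=cv2.imread("pics/w8.png")[...,::-1]
r=plate("wrist",(w["K"],w["o"],w["M"]),np.ascontiguousarray(im))
for p in [(.57,.13),(.55,.16),(.45,.1),(.64,-.03),(.46,-.05),(.6,.09)]: print(p,r[int((.27-p[1])*1e3),int((p[0]-.42)*1e3)])
gor(.105,.0886,.20,90)
E
```

```text
plate? wrist 8978 rest xy mm [15.3 89.2] size 112 98 dyaw deg 5.8
(0.57, 0.13) [193 187 181]
(0.55, 0.16) [193 188 182]
(0.45, 0.1) [172 171 163]
(0.64, -0.03) [172 172 164]
(0.46, -0.05) [172 172 164]
(0.6, 0.09) [93 94 94]
t 11.95 tcp [0.549  0.0284 0.3613] yawy -3.1 shift [0.1271 0.1025 0.1612] spin -89.7 tilt [-0.001  0.   ]
```

```bash
python3 -m crank '[0.6,0.03,0.03,0,-7, 0.6,0.06,0.06,0,-14, 0.6,0.1,0.09,0,-21, 0.6,0.127,0.102,0,-28, 0.6,0.127,0.102,0.03,-35, 0.6,0.127,0.102,0.06,-42, 0.6,0.127,0.102,0.09,-49, 0.6,0.127,0.102,0.1,-56]';python3 -m crank '[0.6,0,0,0,-7, 0.6,0,0,0,-14, 0.6,0,0,0,-21, 0.6,0,0,0,-28, 0.6,0,0,0,-33.7, 0.6,0,0,0,-33.7, 0.6,0,0,0,-33.7]'; python3 -c "
from h import *
gor(.105,.0886,.1205,90)"
```

```text
time: 12.62
position: [0.656, 0.1497, 0.2558]
orientation: [-0.987, -2.974, 0.005]
ft_force: [-0.6, -0.6, -0.7]
width: 0.597
gripper_force: 0.0
time: 13.2
position: [0.6579, 0.1495, 0.2616]
orientation: [-0.099, -3.14, 0.0]
ft_force: [-0.1, -0.4, 1.3]
width: 0.6
gripper_force: 0.0
t 13.2 tcp [0.6579 0.1495 0.2616] yawy 86.4 shift [-1.000e-04  4.000e-04  1.411e-01] spin -0.2 tilt [-0.  0.]
```

```bash
python3 -m crank '[0.6,0,0,0.04,0, 0.6,0,0,0.08,0, 0.6,0,0,0.12,0, 0.6,0,0,0.14,0, 0.6,0,0,0.14,0, 0.6,0,0,0.14,0, 0.6,0.01,0,0.14,0, 0.6,0.015,0,0.14,0]';python3 -m crank '[0.6,0.005,0,0,0, 0.6,0.01,0,0,0, 0.6,0.014,0,0,0, 0.6,0.018,0,0,0, 0.6,0.022,0,0,0, 0.6,0.026,0,0,0, 0.6,0.028,0,0,0, 0.6,0.028,0,0,0]'; python3 -c "
from h import *
gor(.058,.0886,.1205,90);plate()"
```

```text
time: 13.87
position: [0.6442, 0.1509, 0.1246]
orientation: [0.097, 3.136, 0.001]
ft_force: [-0.2, 0.6, 0.3]
width: 0.601
gripper_force: 0.0
time: 14.53
position: [0.6171, 0.1516, 0.1237]
orientation: [0.095, 3.134, -0.002]
ft_force: [4.7, -4.0, 1.9]
width: 0.599
gripper_force: 2.1
t 14.53 tcp [0.6171 0.1516 0.1237] yawy 86.5 shift [0.006  0.0006 0.0032] spin -0.1 tilt [ 0.006 -0.001]
plate? wrist 8863 rest xy mm [ 3.7 93.6] size 98 114 dyaw deg 1.3
```

```bash
python3 -m crank '[0.6,0,0,0.002,0, 0.6,0.002,0,0.003,0, 0.6,0.004,0,0.003,0, 0.6,0.005,0,0.003,0, 0.6,0.005,0,0.003,0]'; python3 -c "
from h import *
gor(.058,.0886,.1205,90);plate()"
```

```text
time: 15.0
position: [0.6137, 0.1523, 0.1213]
orientation: [0.095, 3.131, 0.0]
ft_force: [8.1, -1.9, 6.6]
width: 0.603
gripper_force: 4.1
t 15.0 tcp [0.6137 0.1523 0.1213] yawy 86.5 shift [0.0026 0.0001 0.0008] spin -0.1 tilt [ 0.009 -0.   ]
plate? wrist 8739 rest xy mm [ 0.5 94.4] size 97 114 dyaw deg -0.2
```

```bash
python3 -m crank '[0.6,-0.02,0,0,0, 0.6,-0.04,0,0,0, 0.6,-0.04,0,-0.04,0, 0.6,-0.04,0,-0.07,0, 0.6,-0.04,0.01,-0.07,7, 0.6,-0.04,0.03,-0.07,14, 0.6,-0.02,0.05,-0.07,21, 0.6,0,0.07,-0.07,28]'; python3 -c "
from h import *
gor(0,.185,.19,0)"
```

```text
time: 15.72
position: [0.6132, 0.2231, 0.1879]
orientation: [-0.862, -3.018, 0.001]
ft_force: [0.4, -0.2, -0.0]
width: 0.602
gripper_force: 0.0
t 15.72 tcp [0.6132 0.2231 0.1879] yawy 58.1 shift [ 0.0615 -0.0039 -0.002 ] spin 61.5 tilt [-0.003  0.   ]
```

```bash
python3 -m crank '[0.6,0.02,0,-0.01,7, 0.6,0.04,0,-0.01,14, 0.6,0.061,-0.004,-0.01,21, 0.6,0.061,-0.004,-0.01,28, 0.6,0.061,-0.004,-0.01,35, 0.6,0.061,-0.004,-0.01,42, 0.6,0.061,-0.004,-0.01,49, 0.6,0.061,-0.004,-0.01,56]'; python3 -m crank '[0.6,0,0,0,5.5, 0.6,0,0,0,5.5, 0.6,0,0,0,5.5, 0.6,0,0,0,5.5]'; python3 -c "
from h import *
gor(0,.185,.1205,0)"
```

```text
time: 16.38
position: [0.5586, 0.2513, 0.1982]
orientation: [-2.177, -2.262, 0.003]
ft_force: [0.2, 0.9, 0.5]
width: 0.6
gripper_force: 0.0
time: 16.72
position: [0.5595, 0.2511, 0.1985]
orientation: [-2.274, -2.166, 0.001]
ft_force: [-0.4, 0.4, 0.3]
width: 0.6
gripper_force: 0.0
t 16.72 tcp [0.5595 0.2511 0.1985] yawy -2.8 shift [ 0.0011 -0.0005  0.078 ] spin 0.6 tilt [-0.001 -0.   ]
```

```bash
python3 -m crank '[0.6,0,0,0.03,0.6, 0.6,0,0,0.06,0.6, 0.6,0,0,0.078,0.6, 0.6,0,0,0.078,0.6, 0.6,0,0,0.078,0.6, 0.6,-0.008,0,0.078,0.6, 0.6,-0.015,0,0.078,0.6, 0.6,-0.02,0,0.078,0.6]';python3 -m crank '[0.6,-0.006,0,0,0, 0.6,-0.014,0,0,0, 0.6,-0.022,0,0,0, 0.6,-0.03,0,0,0, 0.6,-0.038,0,0,0, 0.6,-0.046,0,0,0, 0.6,-0.054,0,0,0, 0.6,-0.06,0,0,0]'; python3 -c "
from h import *
gor(0,.1,.1205,0);plate();plate('scene')"
```

```text
time: 17.38
position: [0.56, 0.2303, 0.1226]
orientation: [2.288, 2.15, 0.003]
ft_force: [0.5, -0.2, 0.3]
width: 0.601
gripper_force: 0.0
time: 18.05
position: [0.5562, 0.1721, 0.1225]
orientation: [-2.29, -2.151, -0.008]
ft_force: [0.4, 7.2, 1.9]
width: 0.601
gripper_force: 3.5
t 18.05 tcp [0.5562 0.1721 0.1225] yawy -3.6 shift [-0.0048 -0.002   0.002 ] spin -0.2 tilt [0.003 0.003]
```

```bash
python3 -m crank '[0.6,-0.008,-0.001,0.002,0, 0.6,-0.016,-0.002,0.002,0, 0.6,-0.024,-0.002,0.002,0, 0.6,-0.032,-0.002,0.002,0, 0.6,-0.04,-0.002,0.002,0, 0.6,-0.048,-0.002,0.002,0, 0.6,-0.056,-0.002,0.002,0, 0.6,-0.06,-0.002,0.002,0]'; python3 - <<'E'
from h import *
gor(0,.1,.1205,0)
im=ctrl.grab_frame("scene");cv2.imwrite("pics/s9.png",im[...,::-1])
r=ctrl.cut_out("foot_plate","scene")
for k in r[:3]:print(k["confidence"],np.round(k["box"]))
K,o,M=cal("scene")
def px(xr,yr,z=.118):
    p=np.r_[O+C@[xr,yr],z];d=(p-o)@M;return K[0,:2:2]@d[[0]]/d[2] if 0 else (K[0,0]*d[0]/d[2]+K[0,2],K[1,1]*d[1]/d[2]+K[1,2])
for xr in(-.04,0,.035,.06,-.06):
    for yr in(-.03,0.01,.04): u,v=px(xr,yr);print(xr,yr,im[int(round(v)),int(round(u))],end=" ")
    print()
E
```

```text
time: 18.82
position: [0.5515, 0.1134, 0.1214]
orientation: [2.289, 2.15, 0.012]
ft_force: [1.7, 12.2, 9.2]
width: 0.598
gripper_force: 6.1
t 18.82 tcp [0.5515 0.1134 0.1214] yawy -3.6 shift [ 0.0541 -0.001   0.0012] spin -0.2 tilt [0.006 0.004]
0.82 [284. 219. 331. 255.]
0.71 [247. 154. 289. 178.]
0.57 [344. 275. 372. 335.]
-0.04 -0.03 [139 139 138] -0.04 0.01 [140 139 138] -0.04 0.04 [131 133 127] 
0 -0.03 [139 139 138] 0 0.01 [228 228 225] 0 0.04 [163 166 167] 
0.035 -0.03 [136 136 135] 0.035 0.01 [230 229 227] 0.035 0.04 [139 137 131] 
0.06 -0.03 [34 56 90] 0.06 0.01 [ 95  99 101] 0.06 0.04 [107 114 117] 
-0.06 -0.03 [27 57 99] -0.06 0.01 [102 108 111] -0.06 0.04 [104 111 113]
```

```bash
cat >> h.py <<'E'
def pmask(n):
    ctrl.grab_frame(n)
    for k in ctrl.cut_out("foot_plate",n)[:3]:
        cs,_=cv2.findContours(k["pixels"].astype(np.uint8),0,cv2.CHAIN_APPROX_NONE);p=max(cs,key=len)[:,0].astype(float)
        w=np.array([onz(n,q,.118)[:2] for q in p[::2]]);r=(w-O)@C*1e3
        if abs(r[:,0]).max()>110 or abs(r[:,1]).max()>250: continue
        (cx,cy),(a,b),an=cv2.minAreaRect(r.astype(np.float32))
        print(n,round(k["confidence"],2),"x",r[:,0].min().round(),r[:,0].max().round(),"y",r[:,1].min().round(),r[:,1].max().round(),"rect",round(cx,1),round(cy,1),round(a),round(b),"ang",round((an+45)%90-45,1))
E
python3 -c "
from h import *
pmask('scene');pmask('top')"
```

```text
scene 0.89 x -50.0 54.0 y -85.0 40.0 rect 1.3 -22.4 124 104 ang -1.0
top 0.87 x -53.0 50.0 y -77.0 -5.0 rect -1.0 -41.4 103 72 ang 0.7
```

```bash
python3 -m crank '[0.6,-0.008,0,-0.001,0, 0.6,-0.016,0,-0.001,0, 0.6,-0.024,0,-0.001,0, 0.6,-0.032,0,-0.001,0, 0.6,-0.04,0,-0.001,0, 0.6,-0.048,0,-0.001,0, 0.6,-0.056,0,-0.001,0, 0.6,-0.06,0,-0.001,0]'; python3 -c "
from h import *
gor(0,-.095,.1205,0);pmask('scene')"
```

```text
time: 19.78
position: [0.5464, 0.0523, 0.121]
orientation: [-2.29, -2.151, -0.005]
ft_force: [0.5, 8.7, 4.1]
width: 0.598
gripper_force: 4.2
t 19.78 tcp [0.5464 0.0523 0.121 ] yawy -3.6 shift [-0.0797  0.001   0.0003] spin -0.2 tilt [0.002 0.002]
scene 0.83 x -53.0 51.0 y -143.0 -24.0 rect -1.2 -83.5 119 104 ang -0.3
```

```bash
python3 -m crank '[0.6,-0.008,0.001,0,0, 0.6,-0.016,0.001,0,0, 0.6,-0.024,0.001,0,0, 0.6,-0.032,0.001,0,0, 0.6,-0.04,0.001,0,0, 0.6,-0.048,0.001,0,0, 0.6,-0.056,0.001,0,0, 0.6,-0.064,0.001,0,0]'; python3 -c "
from h import *
gor(0,-.095,.1205,0);pmask('scene')"
```

```text
time: 20.55
position: [0.5432, -0.0108, 0.1209]
orientation: [-2.289, -2.151, -0.005]
ft_force: [0.9, 10.1, 5.1]
width: 0.6
gripper_force: 4.8
t 20.55 tcp [ 0.5432 -0.0108  0.1209] yawy -3.6 shift [-0.0164  0.0002  0.0003] spin -0.2 tilt [0.002 0.003]
scene 0.74 x -51.0 51.0 y -207.0 -88.0 rect 0.2 -148.1 119 102 ang -1.2
```

```bash
python3 -m crank '[0.6,-0.004,0,0,0, 0.6,-0.008,0,0,0, 0.6,-0.011,0,0,0, 0.6,-0.013,0,0,0, 0.6,-0.014,0,0,0, 0.6,-0.014,0,0,0]'; python3 -m crank '[0.6,-0.001,0,0,0, 0.6,-0.002,0,0,0, 0.6,-0.002,0,0,0]'
```

```text
time: 21.15
position: [0.5423, -0.0248, 0.1207]
orientation: [-2.289, -2.151, -0.004]
ft_force: [1.0, 8.3, 6.1]
width: 0.602
gripper_force: 4.2
time: 21.4
position: [0.5421, -0.0264, 0.1207]
orientation: [-2.288, -2.151, -0.005]
ft_force: [1.0, 10.4, 6.0]
width: 0.601
gripper_force: 4.9
```

```bash
python3 -m crank '[0.6,-0.001,0,0,0, 0.6,-0.002,0,0,0, 0.6,-0.002,0,0,0]'; python3 -c "
from h import *
gor(0,-.095,.1205,0)"
```

```text
time: 21.65
position: [0.5421, -0.0266, 0.1207]
orientation: [-2.287, -2.149, -0.008]
ft_force: [2.1, 15.8, 7.0]
width: 0.599
gripper_force: 8.1
t 21.65 tcp [ 0.5421 -0.0266  0.1207] yawy -3.6 shift [-0.0006  0.0003  0.0002] spin -0.2 tilt [0.002 0.006]
```

Contact with the stop: the force rises while the position stands still. A little firmer, then check.

```bash
python3 -m crank '[0.6,-0.002,0,0,0, 0.6,-0.004,0,0,0, 0.6,-0.004,0,0,0, 0.6,-0.004,0,0,0]'; python3 -c "
from h import *
gor(0,-.095,.1205,0)"
```

```text
time: 21.98
position: [0.5421, -0.0269, 0.1208]
orientation: [-2.285, -2.146, -0.016]
ft_force: [4.0, 28.1, 8.0]
width: 0.598
gripper_force: 14.4
t 21.98 tcp [ 0.5421 -0.0269  0.1208] yawy -3.6 shift [-0.0004  0.0003  0.0002] spin -0.2 tilt [0.002 0.012]
```

```bash
python3 -m crank '[0.6,0.01,0,0,0, 0.6,0.025,0,0,0, 0.6,0.035,0,-0.02,0, 0.6,0.035,0,-0.06,0, 0.6,0.035,0,-0.1,0, 0.6,0.035,0,-0.14,0, 0.6,0.035,0,-0.18,0, 0.6,0.035,0,-0.22,0]'; python3 -m crank '[0.6,-0.04,0,-0.01,0, 0.6,-0.08,0,-0.01,0, 0.6,-0.11,0,-0.01,0, 0.6,-0.12,0,-0.01,0, 0.6,-0.12,0,-0.01,0, 0.6,-0.12,0,-0.01,0]'; python3 - <<'E'
from h import *
gor(0,-.095,.1205,0);r=plate();cv2.imwrite("pics/r10.png",r[...,::-1])
pmask("wrist");pmask("scene")
# tube edges/stop in rest frame: yellow pixels on rectified plane z=.118->report
h=cv2.cvtColor(r,cv2.COLOR_RGB2HSV);m=(h[...,0]>18)&(h[...,0]<34)&(h[...,1]>140)&(h[...,2]>90)
ys,xs=np.nonzero(m);w=(np.c_[.42+xs*.001,.27-ys*.001]-O)@C*1e3
if len(w):print("yellow",np.percentile(w,[2,98],axis=0).round(1).tolist(),len(w))
# dark tube span x at y_r=-60..-90
for yr in(-30,-60,-85):
    row=[]
    for xr in range(-40,41):
        p=O+C@[xr/1e3,yr/1e3];f=r[int(round((.27-p[1])*1e3)),int(round((p[0]-.42)*1e3))].mean()
        if f<120: row.append(xr)
    print(yr,row[:1],row[-1:],len(row))
E
```

```text
time: 22.65
position: [0.5428, -0.0, 0.3418]
orientation: [2.289, 2.15, -0.002]
ft_force: [0.2, 1.0, -0.8]
width: 0.596
gripper_force: 0.0
time: 23.15
position: [0.5358, -0.1192, 0.3494]
orientation: [-2.29, -2.149, 0.001]
ft_force: [0.1, 0.6, -0.0]
width: 0.602
gripper_force: 0.0
t 23.15 tcp [ 0.5358 -0.1192  0.3494] yawy -3.7 shift [0.0921 0.0009 0.229 ] spin -0.3 tilt [-0.001  0.001]
plate? wrist 8735 rest xy mm [  -1.6 -159.4] size 99 107 dyaw deg 0.4
wrist 0.93 x -51.0 49.0 y -219.0 -104.0 rect -1.1 -161.5 115 100 ang -0.1
scene 0.95 x -55.0 53.0 y -222.0 -103.0 rect -1.0 -162.5 109 118 ang 0.6
yellow [[-35.4, -233.3], [32.8, -220.7]] 938
-30 [-40] [40] 81
-60 [-40] [40] 80
-85 [-36] [40] 65
```

```bash
python3 - <<'E'
from h import *
im=ctrl.grab_frame("scene")
for k in ctrl.cut_out("spanner","scene")[:3]: print(round(k["confidence"],2),np.round(k["box"]),im[k["pixels"]].mean(0).round())
s=ctrl.state();print(s["ft_force"],s["qd"])
E
```

```text
0.94 [103. 288. 175. 331.] [163.  58.  55.]
0.83 [244. 288. 265. 341.] [139. 110.  62.]
0.36 [255. 190. 360. 315.] [90. 97. 99.]
[-0.5680024   0.00814143 -0.28836543] [-5.13069379e-03 -3.21502608e-05 -1.57895853e-03 -1.02194502e-03
 -6.69538388e-04 -2.32959962e-03]
```

```bash
python3 -c "
from workcell import ctrl
print(ctrl.sign_off())"
```

```text
the job is handed in; nothing more can be done
None
```

I handed the job in at about 23 s: the spanner hangs by its ring on the empty hook, and the foot plate lies against the yellow stop, within about 2 mm of the centre line and square to under 1° by my last camera measurement; the judge's verdict was not shown.

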